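Crack open the gummed-up dry box

TASK

The green lid of the dry box is gummed shut with plaster and has two tins standing on it: move the blue and the red tin onto the low plywood shelf, upright and side by side, so that they carry on the straight row started by the white tin (in either order, about a finger's width, 15 mm, between neighbours, the row parallel to the shelf's long edges). Then take the lid by its black handle, break it free of the sticky seal without letting it fly wide open, and finish while still holding it steadily just ajar, its front edge raised about 35 mm. Leave the white tin, the bottle, the bowl and the filling knife where they are.

Things in the scene. Friction and masses are not known exactly. Their poses are not given: they have to be found in the camera images.
- chest: Grey steel dry box fixed to the bench, 220 x 220 mm, 100 mm high without the lid, which covers it. Origin: centre of its underside; x points from its front (handle side, towards the robot) to its hinge side at the back, z up. The lid is 12 mm thick, so its upper face is 112 mm above the bench when shut.
- lid_angle (a joint): Angle of the green lid (230 x 230 x 12 mm), rad: 0 shut, growing as its front edge (230 mm from the hinge) rises; 0.15 lifts it 35 mm; stop at 0.32. The hinge is parallel to the chest's y. Upward force needed at the handle (sticky seal and lid weight): 13 to 20 N to start it, varying; 8 to 13 at 0.1 rad, 3 to 8 at 0.15, 1 to 4 from 0.2 on. Let go, it falls shut.
- lid: The green lid with its handle, 0.5 kg. Origin: middle of the hinge line, at the lid's underside: 110 mm along +x from the chest's origin and 100 mm above the bench. x and y as the chest's when shut; it turns with the lid.
- lid_handle (a point): Centre of the black bar handle on the lid near its front edge: 195 mm from the hinge line (85 mm in front of the chest's centre when shut), 34 mm above the lid's upper face. The bar runs along the lid's y: 100 mm long, 16 mm thick in x, from 23 to 45 mm above the lid's face, a post at each end (72 mm free between them).
- shelf: Low plywood shelf fixed on the bench, 130 mm deep (its x) and 310 mm long (its y), upper face 50 mm above the bench. No lip or back. Origin: centre of its underside at bench height, z up.
- tin_blue: Tin with a blue band, closed, 56 mm diameter, 80 mm tall, 0.15 to 0.31 kg, loose; starts standing on the shut lid behind the handle. Origin: centre of its underside, z up.
- tin_red: Tin with a red band, otherwise the same as the blue one; also starts standing on the lid.
- tin_white: White-banded tin, same size, standing near one end of the shelf; it starts the row and stays where it is. Origin: centre of its underside, x and y parallel to the shelf's.
- bottle: Amber bottle, 44 mm diameter, 100 mm tall, standing near the other end of the shelf, about 230 mm from the white tin; leave it. Origin: centre of its underside.
- bowl: Black rubber mixing bowl on the bench near the robot, 90 mm across, 50 mm tall; leave it. Origin: centre of its underside.
- knife: Filling knife (spatula), 200 mm long, lying on the bench in front of the shelf; leave it. Origin: about its middle, on its underside; it lies along its x axis.

How it is judged:
On the way, in this order (a step that is already met when the one before it is completed fails the run):
1. both tins stand released in the row with the white tin, the lid still shut (z of tin_blue in the frame of shelf between 0.044 and 0.056 m and angle between each of tin_blue, tin_red's own z axis and vertical below 0.1 rad and x of tin_blue in the frame of tin_white between -0.015 and 0.015 m and linear speed of each of tin_blue, tin_red below 0.03 m/s and contact force between each of tin_blue, tin_red and the fingers below 0.2 N and z of tin_red in the frame of shelf between 0.044 and 0.056 m and x of tin_red in the frame of tin_white between -0.015 and 0.015 m and ((horizontal distance between tin_white and tin_blue between 0.057 and 0.088 m and horizontal distance between tin_blue and tin_red between 0.057 and 0.088 m and horizontal distance between tin_white and tin_red above 0.11 m) or (horizontal distance between tin_white and tin_red between 0.057 and 0.088 m and horizontal distance between tin_red and tin_blue between 0.057 and 0.088 m and horizontal distance between tin_white and tin_blue above 0.11 m)) and value of joint lid_angle below 0.02 rad), for 0.2 s.
2. the lid is broken free by its handle (z of tin_blue in the frame of shelf between 0.044 and 0.056 m and angle between each of tin_blue, tin_red's own z axis and vertical below 0.1 rad and x of tin_blue in the frame of tin_white between -0.015 and 0.015 m and linear speed of each of tin_blue, tin_red below 0.03 m/s and contact force between each of tin_blue, tin_red and the fingers below 0.2 N and z of tin_red in the frame of shelf between 0.044 and 0.056 m and x of tin_red in the frame of tin_white between -0.015 and 0.015 m and ((horizontal distance between tin_white and tin_blue between 0.057 and 0.088 m and horizontal distance between tin_blue and tin_red between 0.057 and 0.088 m and horizontal distance between tin_white and tin_red above 0.11 m) or (horizontal distance between tin_white and tin_red between 0.057 and 0.088 m and horizontal distance between tin_red and tin_blue between 0.057 and 0.088 m and horizontal distance between tin_white and tin_blue above 0.11 m)) and value of joint lid_angle above 0.06 rad and contact force between lid and the fingers above 1 N), for 0.1 s.
At the end, for the whole second after the job is handed in: Handle still gripped (over 1 N), lid steady at 0.10 to 0.22 rad (front edge up about 23 to 50 mm). Both tins upright on the shelf, released, in a row from the white tin: neighbouring centres 57 to 88 mm apart, each within 15 mm of the line through the white tin along the shelf (z of tin_blue in the frame of shelf between 0.044 and 0.056 m and angle between each of tin_blue, tin_red's own z axis and vertical below 0.1 rad and x of tin_blue in the frame of tin_white between -0.015 and 0.015 m and linear speed of each of tin_blue, tin_red below 0.03 m/s and contact force between each of tin_blue, tin_red and the fingers below 0.2 N and z of tin_red in the frame of shelf between 0.044 and 0.056 m and x of tin_red in the frame of tin_white between -0.015 and 0.015 m and ((horizontal distance between tin_white and tin_blue between 0.057 and 0.088 m and horizontal distance between tin_blue and tin_red between 0.057 and 0.088 m and horizontal distance between tin_white and tin_red above 0.11 m) or (horizontal distance between tin_white and tin_red between 0.057 and 0.088 m and horizontal distance between tin_red and tin_blue between 0.057 and 0.088 m and horizontal distance between tin_white and tin_blue above 0.11 m)) and value of joint lid_angle between 0.1 and 0.22 rad and velocity of joint lid_angle between -0.05 and 0.05 rad/s and contact force between lid and the fingers above 1 N); the arm keeps its last pose, push and grip.
It fails at once if the lid is opened while a tin still stands on it (value of joint lid_angle above 0.04 rad and ((horizontal distance between tin_blue and chest below 0.1 m and height (world z) of tin_blue below 0.16 m) or (horizontal distance between tin_red and chest below 0.1 m and height (world z) of tin_red below 0.16 m))).
It fails at once if the lid flies wide open (past 0.28 rad, front edge about 63 mm up) (value of joint lid_angle above 0.28 rad).
It fails at once if a tin is knocked over (angle between any of tin_blue, tin_red's own z axis and vertical above 0.7 rad).
It fails at once if the white tin, bottle, bowl or filling knife is moved more than 15 mm (distance of any of tin_white, bottle, bowl, knife from where it was at the start of the episode above 0.015 m).
It also fails if it takes over 59 s, if anything falls off the work surface, if the arm or the gripper's body presses on something with over 40 N, if the wrist force passes 120 N, or if a joint passes its speed limit or range.

ROBOT

A 6-joint arm with a two-finger parallel gripper is mounted at the origin on the work surface. World frame = base frame: x ahead of the robot, y to its left, z up, the work surface at z = 0. Lengths are in m, angles in rad, forces in N, time in s.
With the tool pointing down it reaches from about 0.25 to 0.775 m from the base axis. Payload 4 kg.
Tool frame: the origin (TCP) lies between the finger pads; the fingertips stand 25 mm ahead of it and the grasp point (between the pads) lies 6 mm ahead of it (robot.tip_reach is the distance from the TCP to the fingertips, in m); z points along the fingers, y is the line along which they close (so a half turn about z gives the same grasp; the last joint's range is limited). The gripper opens to 94 mm and grips with 3 to 60 N. Pads are 16 mm wide; open, the fingers measure 119 mm over their backs; the gripper's body (75 mm by 177 mm) begins 78 mm behind the grasp point.
Start: joints at [1, 0.087, 1.371, -0, 1.684, -0.103], TCP at [0.248, 0.491, 0.231] pointing down, gripper open.
Joint ranges: [-3.1, 3.1], [-0.76, 2.03], [0.27, 2.55], [-1.08, 4.22], [0.17, 2.65], [-2.57, 2.57]. Speed limits (rad/s): [2.79, 2.79, 3.14, 3.14, 3.14, 3.14].

INTERFACE

Orientations are given as [roll, pitch, yaw] about the fixed x, y, z axes, in that order (R = Rz(yaw) Ry(pitch) Rx(roll)).
In Python, from bench import sensors, snapshot, camera_info, ticket, robot gives the robot as it stands.
- The arm moves only by the tool arm_command, never from a script. Its argument "plan" is a list of rows, each an object with "grip": the closure, from -1 (fully open) to 1 (shut); "slide": the shift along the tool's x, y, z normalised to -1 to 1, where 1 is 500 mm, a list of three; "spin": the turn about the tool's z normalised to -1 to 1, where 1 is 5 degrees. A call has 1 to 10 rows; each row shifts and turns the commanded pose from where the row before left it, along the tool's axes as they then stand; what a row does not reach is not made up. A row lasts 1/8 s, in which the tool goes at most 62.5 mm and 10.7 degrees, less where a joint would pass 70% of its speed; a pose out of reach is approached as far as the arm can. A call with a number of a shift or a turn outside -1 to 1 is refused whole. A call with a gripper value outside its range is refused whole. The fingers move at their own pace and stop on an object; the grip force is fixed at half the most. Time passes only in rows, so rows that do not move let the fingers close. It gives the time, the measured TCP pose, the force, the opening and the grip force at its end, in the units of the state.
- sensors.get_obs(): the state, without advancing time (a new reading comes with each control period).
- snapshot(name): name is "scene" or "top" or "wrist"; returns the picture (384x512x3 uint8, red, green, blue); there is no depth.
- camera_info(name): a dict with "fx", "fy", "cx", "cy" (pixels), "k1" (the pictures are not rectified: a ray, as slopes to the right and down, at radius r is drawn at 1 + k1 r^2 times it, then the intrinsics apply), "position" and "rotation" of the camera in the world. Camera axes: x right, y up, looking along -z (the intrinsics and any distortion apply to the point x, -y, -z); pixel columns grow to the right and rows downward; lengths in m; the calibration is good to about 2 mm. A picture is of the moment at which its call begins: read the wrist's pose just before it. camera_info takes no time and is no camera call; for the wrist camera it gives the pose at the moment of the call.
- ticket.close_job(): hands the job in; it is judged then, once.
The state is a dict: "time": time; "joint_positions": joint angles; "qvel": joint speeds; "joint_torque": joint torques, N m; "tool_pos": TCP position; "ee_rot": TCP orientation; "wrist_force": force on the tool from outside, world axes, zero at the start; "wrist_torque": the same for the moment, N m; "width": finger opening in m; "finger_force": force on a finger pad.
Only numpy, scipy, OpenCV 4.12 (cv2) and the standard library are available. Lean on these libraries where they do the work, as an engineer would, in place of code of your own. Each camera call takes 0.05 s, during which the arm holds its last target. There are 200 camera calls.

## Working session

There is one attempt and no reset: what is moved stays moved. The work goes in short steps, Python scripts to look and compute and a tool call to move; the robot and the scene stay as the last step left them, time stands still between calls to the robot, and variables do not carry over. Pictures are saved under pics/ and viewed, at most 10 in all, crops included, and the job is handed in when it is done.

Besides the shell and the picture viewer there is one more tool, called after ">>>" as name(argument=value, ...) on one line, values as JSON. arm_command: Moves the arm, as the interface text tells. Scaled input: -1 to 1 covers 500 mm each way for a shift and 5 degrees each way for a turn. Its arguments: {"type":"object","properties":{"plan":{"type":"array","items":{"type":"object","properties":{"grip":{"type":"number"},"slide":{"type":"array","items":{"type":"number"}},"spin":{"type":"number"}}}}},"required":["plan"]}

```bash
mkdir -p pics; python3 - <<'E'
from bench import sensors, snapshot, camera_info
import cv2, numpy as np
o=sensors.get_obs(); print({k:np.round(v,3).tolist() for k,v in o.items()})
for n in ("top","scene"):
    print(n,camera_info(n)); cv2.imwrite(f"pics/{n}0.png",cv2.resize(snapshot(n)[:,:,::-1],(800,600)))
E
```

```text
{'time': 0.0, 'joint_positions': [1.0, 0.088, 1.372, -0.0, 1.684, -0.103], 'qvel': [-0.001, 0.001, -0.0, -0.001, -0.001, 0.0], 'joint_torque': [-0.001, -34.018, -30.243, 0.072, 0.033, -0.0], 'tool_pos': [0.248, 0.49, 0.229], 'ee_rot': [-3.139, -0.0, 2.674], 'wrist_force': [-0.371, -0.215, 0.096], 'wrist_torque': [-0.014, 0.062, -0.053], 'finger_force': 0.0, 'width': 0.094}
top {'fx': 453.8654819702659, 'fy': 453.8654819702659, 'cx': 249.74459990772553, 'cy': 183.82629511482924, 'k1': -0.01331669628065864, 'position': array([ 0.34177783, -0.03004171,  1.39080705]), 'rotation': array([ 0.13876239,  0.00682358, -1.58951221])}
scene {'fx': 460.99065560365426, 'fy': 460.99065560365426, 'cx': 252.0909271879235, 'cy': 181.01066116325495, 'k1': -0.0940158666054307, 'position': array([ 1.36359847, -0.35257633,  0.68600866]), 'rotation': array([ 1.01789550e+00, -9.17779024e-04,  1.24650154e+00])}
```

View pics/top0.png

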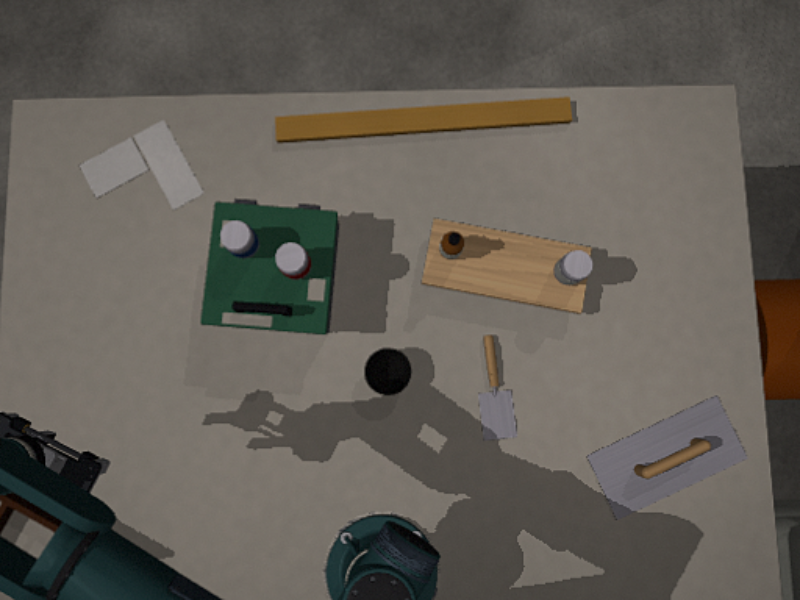

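View pics/scene0.png

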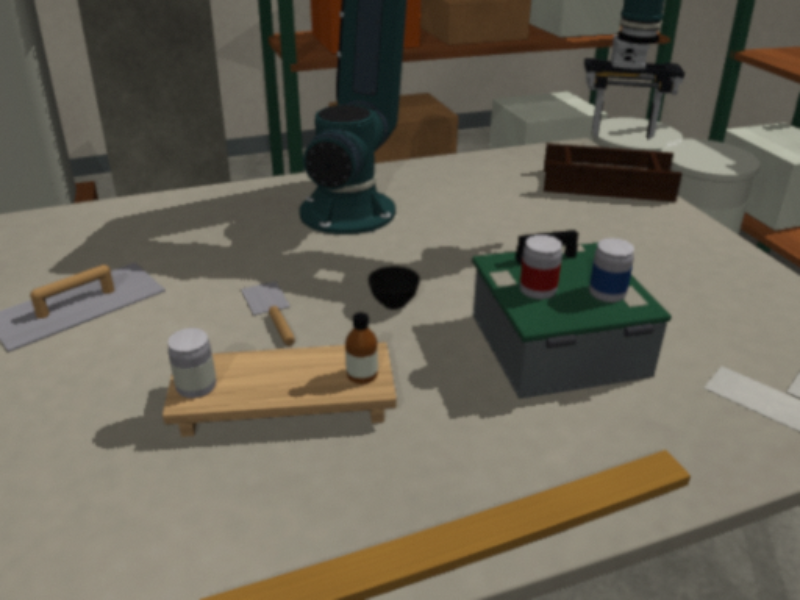

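The top view shows the blue tin top at (238,235), red at (293,258), white at (577,265) and the bottle at (453,240). The shelf corners are (433,219), (591,247), (581,312) and (422,283). The lid corners are (217,202), (337,211), (328,333) and (202,324), and the handle runs from (234,306) to (291,310). In the scene view both tins are upright on the lid.

```bash
cat > h.py <<'E'
from bench import sensors, snapshot, camera_info
import cv2, numpy as np
from scipy.spatial.transform import Rotation as R
def px2w(ci,uv,z):
    K=np.array([[ci["fx"],0,ci["cx"]],[0,ci["fy"],ci["cy"]],[0,0,1]])
    d=np.array([ci["k1"],0,0,0,0.])
    p=cv2.undistortPoints(np.array(uv,float).reshape(-1,1,2),K,d)[:,0]
    r=R.from_euler("xyz",ci["rotation"]).apply(np.c_[p[:,0],-p[:,1],-np.ones(len(p))])
    return ci["position"]+r*((z-ci["position"][2])/r[:,2])[:,None]
def w2px(ci,X):
    c=R.from_euler("xyz",ci["rotation"]).inv().apply(np.atleast_2d(X)-ci["position"])
    a=c[:,:2]/-c[:,2:]*[1,-1]; a=a*(1+ci["k1"]*(a**2).sum(1))[:,None]
    return a*[ci["fx"],ci["fy"]]+[ci["cx"],ci["cy"]]
def tool_delta(target,yaw):
    "shift in command units (tool axes) and turn in units from now to world target TCP, tool down with yaw"
    o=sensors.get_obs(); r=R.from_euler("xyz",o["ee_rot"])
    d=r.inv().apply(np.array(target)-o["tool_pos"])
    dy=(yaw-o["ee_rot"][2]+np.pi/2)%np.pi-np.pi/2
    return np.round(d/.5,3).tolist(), round(-np.degrees(dy)/5,2)
E
python3 - <<'E'
from h import *
ci=camera_info("top"); s=1.5625
def P(uv,z): return px2w(ci,np.array(uv)/s,z)[:,:2].round(3).tolist()
for n,uv,z in [("blue",[(238,235)],.192),("red",[(293,258)],.192),("white",[(577,265)],.13),("bottle",[(454,240)],.15),("shelf",[(433,219),(591,247),(581,312),(422,283)],.05),("lid",[(217,202),(337,211),(328,333),(202,324)],.112),("handle",[(234,306),(291,310)],.157),("bowl",[(388,370)],.05),("knife",[(488,337),(500,438)],.01)]: print(n,P(uv,z))
E
```

```text
blue [[0.606, 0.236]]
red [[0.563, 0.141]]
white [[0.552, -0.362]]
bottle [[0.598, -0.14]]
shelf [[0.661, -0.11], [0.6, -0.412], [0.475, -0.386], [0.536, -0.085]]
lid [[0.687, 0.294], [0.665, 0.071], [0.439, 0.089], [0.46, 0.318]]
handle [[0.486, 0.25], [0.477, 0.15]]
bowl [[0.372, -0.017]]
knife [[0.433, -0.213], [0.24, -0.228]]
```

>>> arm_command(plan=[{"spin": 0.93,"slide": [0,0,-0.012],"grip": -1},{"spin": 0.93,"slide": [0,0,-0.012],"grip": -1},{"spin": 0.93,"slide": [0,0,-0.012],"grip": -1},{"spin": 0.93,"slide": [0,0,-0.012],"grip": -1},{"spin": 0.92,"slide": [0,0,-0.012],"grip": -1}])

```text
time: 0.72
tool_pos: [0.2479, 0.4907, 0.26]
ee_rot: [-3.14, 0.0, 2.266]
wrist_force: [0.1, 0.1, 0.3]
width: 0.0937
finger_force: 0.0
```

>>> arm_command(plan=[{"spin": 0,"slide": [-0.11,0.004,0],"grip": -1},{"spin": 0,"slide": [-0.12,0.004,0],"grip": -1},{"spin": 0,"slide": [-0.12,0.004,0],"grip": -1},{"spin": 0,"slide": [-0.12,0.004,0],"grip": -1},{"spin": 0,"slide": [-0.12,0.004,0],"grip": -1},{"spin": 0,"slide": [-0.12,0.004,0],"grip": -1},{"spin": 0,"slide": [-0.12,0.005,0],"grip": -1},{"spin": 0,"slide": [-0.11,0.005,0],"grip": -1},{"spin": 0,"slide": [0,0,0],"grip": -1},{"spin": 0,"slide": [0,0,0],"grip": -1}])

```text
time: 1.98
tool_pos: [0.5627, 0.1421, 0.2599]
ee_rot: [-3.141, -0.001, 2.269]
wrist_force: [-0.8, 0.0, 0.8]
width: 0.0941
finger_force: 0.0
```

```bash
python3 - <<'E'
from h import *
o=sensors.get_obs(); print(o["time"],o["tool_pos"],o["ee_rot"])
ci=camera_info("wrist"); im=snapshot("wrist")[:,:,::-1]
print(ci["position"],ci["rotation"])
print("pred",w2px(ci,[[.563,.141,.192],[.606,.236,.192],[.486,.25,.157],[.477,.15,.157]])*1.5625)
cv2.imwrite("pics/w1.png",cv2.resize(im,(800,600)))
print(tool_delta([.563,.141,.168],np.radians(130)))
E
```

```text
1.975 [0.56268259 0.14208808 0.25988958] [-3.14075108e+00 -1.43171253e-03  2.26880086e+00]
[0.51678531 0.19769259 0.41441743] [-2.50132310e-01  5.94288450e-04  6.97976406e-01]
pred [[404.04253459 328.713264  ]
 [580.74954089 247.795815  ]
 [423.77748592  83.66444528]
 [304.34147564 212.0989677 ]]
([-0.003, -0.001, 0.185], np.float64(0.01))
```

View pics/w1.png

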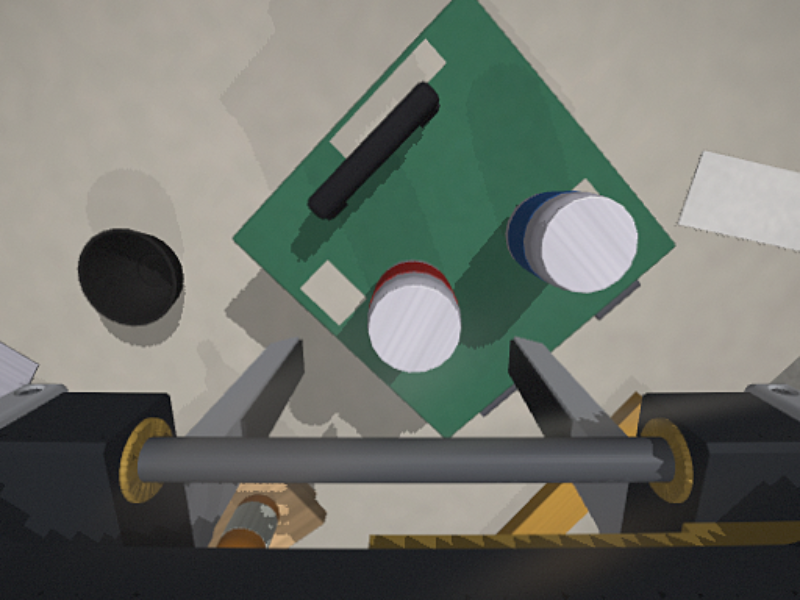

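The wrist view shows the red lid centre at (415,326), the blue at (587,242), and the handle bar from (428,97) to (324,207). I'll correct the estimates from these.

```bash
python3 - <<'E'
from h import *
ci=camera_info("wrist"); P=lambda uv,z: px2w(ci,np.array(uv)/1.5625,z)[:,:2].round(4).tolist()
print(P([(415,326),(587,242)],.192),P([(428,97),(324,207)],.157))
r=P([(415,326)],.192)[0]; print(tool_delta(r+[.168],np.radians(130)))
E
```

```text
[[0.5665, 0.1466], [0.6062, 0.241]] [[0.492, 0.2468], [0.484, 0.1604]]
([0.001, 0.011, 0.185], np.float64(0.01))
```

>>> arm_command(plan=[{"spin": 0,"slide": [0.001,0.005,0.05],"grip": -1},{"spin": 0,"slide": [0,0.004,0.06],"grip": -1},{"spin": 0,"slide": [0,0,0.05],"grip": -1},{"spin": 0,"slide": [0,0,0.025],"grip": -1},{"spin": 0,"slide": [0,0,0],"grip": 1},{"spin": 0,"slide": [0,0,0],"grip": 1},{"spin": 0,"slide": [0,0,0],"grip": 1},{"spin": 0,"slide": [0,0,0],"grip": 1}])

```text
time: 3.02
tool_pos: [0.5667, 0.1451, 0.1689]
ee_rot: [3.14, 0.001, 2.269]
wrist_force: [0.5, -1.1, -0.0]
width: 0.0571
finger_force: 0.0
```

>>> arm_command(plan=[{"spin": 0,"slide": [0,0,0],"grip": 1},{"spin": 0,"slide": [0,0,0],"grip": 1}])

```text
time: 3.28
tool_pos: [0.5666, 0.145, 0.1688]
ee_rot: [3.141, 0.001, 2.269]
wrist_force: [-0.8, -0.8, 2.9]
width: 0.0554
finger_force: 30.0
```

>>> arm_command(plan=[{"spin": 0,"slide": [0,0,-0.02],"grip": 1},{"spin": 1,"slide": [0,0,-0.035],"grip": 1},{"spin": 1,"slide": [0,0,-0.04],"grip": 1},{"spin": 1,"slide": [0,0,-0.04],"grip": 1},{"spin": 1,"slide": [0,0,-0.035],"grip": 1},{"spin": 1,"slide": [0,0,0],"grip": 1}])

```text
time: 4.03
tool_pos: [0.5669, 0.1452, 0.2549]
ee_rot: [3.138, 0.0, 1.83]
wrist_force: [0.1, -0.2, -1.4]
width: 0.0553
finger_force: 30.0
```

>>> arm_command(plan=[{"spin": 0,"slide": [-0.06,-0.02,0],"grip": 1},{"spin": 0,"slide": [-0.115,-0.036,0],"grip": 1},{"spin": 0,"slide": [-0.117,-0.037,0],"grip": 1},{"spin": 0,"slide": [-0.117,-0.037,0],"grip": 1},{"spin": 0,"slide": [-0.117,-0.037,0],"grip": 1},{"spin": 0,"slide": [-0.117,-0.037,0],"grip": 1},{"spin": 0,"slide": [-0.117,-0.037,0],"grip": 1},{"spin": 0,"slide": [-0.117,-0.037,0],"grip": 1},{"spin": 0,"slide": [-0.115,-0.036,0],"grip": 1},{"spin": 0,"slide": [-0.1,-0.035,0],"grip": 1}])

```text
time: 5.28
tool_pos: [0.5385, -0.4296, 0.2521]
ee_rot: [-3.141, -0.001, 1.832]
wrist_force: [0.3, 0.3, -1.9]
width: 0.0553
finger_force: 30.0
```

>>> arm_command(plan=[{"spin": 0,"slide": [0,0,0],"grip": 1},{"spin": 0,"slide": [0,0,0],"grip": 1}])

```text
time: 5.52
tool_pos: [0.539, -0.4271, 0.2522]
ee_rot: [-3.141, -0.002, 1.832]
wrist_force: [-0.3, 0.1, -2.1]
width: 0.0552
finger_force: 30.0
```

```bash
python3 - <<'E'
from h import *
o=sensors.get_obs(); print(o["time"],o["tool_pos"],o["ee_rot"],o["width"])
ci=camera_info("wrist"); im=snapshot("wrist")[:,:,::-1]
print("pred white,bottle,shelf",w2px(ci,[[.552,-.362,.13],[.598,-.14,.15],[.661,-.11,.05],[.6,-.412,.05],[.475,-.386,.05],[.536,-.085,.05]])*1.5625)
np.save("ci2.npy",ci,allow_pickle=True)
cv2.imwrite("pics/w2.png",cv2.resize(im,(800,600)))
E
```

```text
5.525 [ 0.53896388 -0.4270767   0.25218046] [-3.14139148e+00 -2.04997088e-03  1.83239887e+00] 0.05521646691456053
pred white,bottle,shelf [[ 450.5790379   213.77704217]
 [ 667.70737359 -194.69594618]
 [ 681.42121621  -92.50083007]
 [ 477.75062098  280.82234643]
 [ 343.91869011  213.28499674]
 [ 528.94409126 -189.7088876 ]]
```

View pics/w2.png

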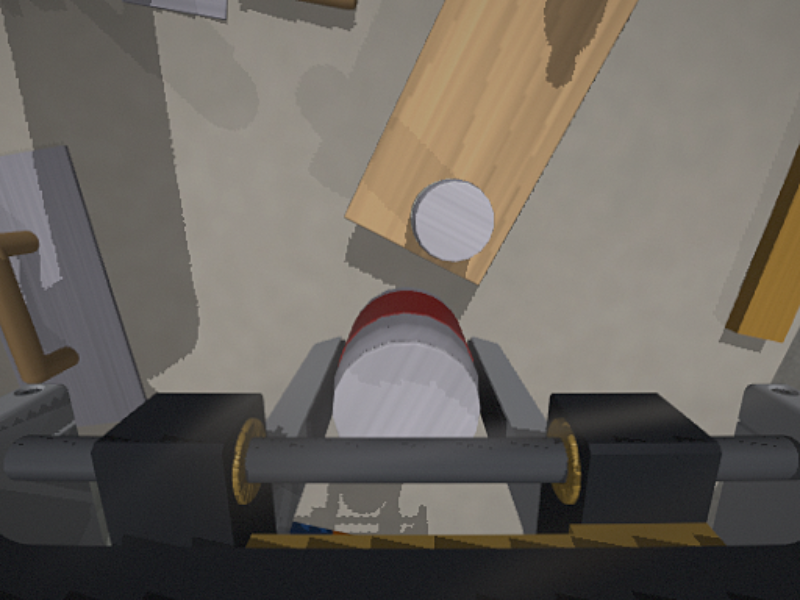

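The white tin top is at (453,221), with the shelf corners at (346,216) and (478,283). The shelf edges run up to (444,0) and (637,0). The held red tin is upright.

```bash
python3 - <<'E'
from h import *
ci=np.load("ci2.npy",allow_pickle=True).item(); P=lambda uv,z: px2w(ci,np.array(uv)/1.5625,z)[:,:2]
w=P([(453.5,220.5)],.13)[0]; c=P([(346,216),(444,0),(478,283),(637,0)],.05)
print(w,c.round(3).tolist())
a=c[1]-c[0];b=c[3]-c[2];print(np.degrees(np.arctan2(a[0],a[1])),np.degrees(np.arctan2(b[0],b[1])))
t=np.radians(11.4);u=np.array([np.sin(t),np.cos(t)])
for k in (1,2):
    p=w+.072*k*u; print(p,tool_delta([*p,.109],np.radians(105)))
E
```

```text
[ 0.55504821 -0.36562078] [[0.477, -0.388], [0.512, -0.214], [0.601, -0.414], [0.652, -0.175]]
11.255695214828696 12.071831875201982
[ 0.56927954 -0.29504125] ([0.238, 0.126, 0.288], np.float64(0.01))
[ 0.58351087 -0.22446173] ([0.367, 0.19, 0.288], np.float64(0.01))
```

>>> arm_command(plan=[{"spin": 0,"slide": [0.06,0.032,0],"grip": 1},{"spin": 0,"slide": [0.08,0.042,0],"grip": 1},{"spin": 0,"slide": [0.06,0.032,0.03],"grip": 1},{"spin": 0,"slide": [0.038,0.02,0.06],"grip": 1},{"spin": 0,"slide": [0,0,0.08],"grip": 1},{"spin": 0,"slide": [0,0,0.06],"grip": 1},{"spin": 0,"slide": [0,0,0.03],"grip": 1},{"spin": 0,"slide": [0,0,0.02],"grip": 1},{"spin": 0,"slide": [0,0,0],"grip": 1}])

```text
time: 6.7
tool_pos: [0.5692, -0.296, 0.1133]
ee_rot: [3.141, 0.0, 1.833]
wrist_force: [0.9, 0.1, -0.6]
width: 0.0553
finger_force: 30.0
```

>>> arm_command(plan=[{"spin": 0,"slide": [0.002,0,0.006],"grip": 1},{"spin": 0,"slide": [0,0,0.004],"grip": 1},{"spin": 0,"slide": [0,0,0],"grip": 1}])

```text
time: 7.08
tool_pos: [0.5689, -0.2954, 0.1082]
ee_rot: [3.141, 0.0, 1.832]
wrist_force: [0.3, -0.3, -1.9]
width: 0.0556
finger_force: 30.0
```

>>> arm_command(plan=[{"spin": 0,"slide": [0,0,0.003],"grip": 1},{"spin": 0,"slide": [0,0,0],"grip": -1},{"spin": 0,"slide": [0,0,0],"grip": -1},{"spin": 0,"slide": [0,0,0],"grip": -1},{"spin": 0,"slide": [0,0,0],"grip": -1},{"spin": 0,"slide": [0,0,-0.04],"grip": -1},{"spin": 0,"slide": [0,0,-0.08],"grip": -1},{"spin": 0,"slide": [0,0,-0.1],"grip": -1},{"spin": 0,"slide": [0,0,-0.08],"grip": -1},{"spin": 0,"slide": [0,0,0],"grip": -1}])

```text
time: 8.32
tool_pos: [0.5704, -0.2962, 0.2636]
ee_rot: [3.133, 0.009, 1.833]
wrist_force: [0.4, 0.1, -0.0]
width: 0.0939
finger_force: 0.0
```

```bash
python3 - <<'E'
from h import *
print(tool_delta([.606,.240,.255],np.radians(105)))
E
```

```text
([1.018, 0.346, 0.011], np.float64(-0.0))
```

>>> arm_command(plan=[{"spin": 0,"slide": [0.07,0.024,0],"grip": -1},{"spin": 0,"slide": [0.115,0.039,0],"grip": -1},{"spin": 0,"slide": [0.115,0.039,0],"grip": -1},{"spin": 0,"slide": [0.115,0.039,0],"grip": -1},{"spin": 0,"slide": [0.115,0.039,0],"grip": -1},{"spin": 0,"slide": [0.115,0.039,0],"grip": -1},{"spin": 0,"slide": [0.115,0.039,0],"grip": -1},{"spin": 0,"slide": [0.115,0.039,0],"grip": -1},{"spin": 0,"slide": [0.093,0.031,0],"grip": -1},{"spin": 0,"slide": [0.05,0.018,0],"grip": -1}])

```text
time: 9.57
tool_pos: [0.6032, 0.2439, 0.255]
ee_rot: [-3.139, -0.0, 1.835]
wrist_force: [0.4, -1.2, -0.6]
width: 0.0939
finger_force: 0.0
```

>>> arm_command(plan=[{"spin": 0,"slide": [0,0,0],"grip": -1},{"spin": 0,"slide": [0,0,0],"grip": -1}])

```text
time: 9.82
tool_pos: [0.604, 0.2401, 0.2559]
ee_rot: [-3.14, 0.001, 1.832]
wrist_force: [-0.9, 0.1, 0.7]
width: 0.0938
finger_force: 0.0
```

```bash
python3 - <<'E'
from h import *
print(tool_delta([.606,.240,.168],np.radians(105)))
ci=camera_info("wrist"); im=snapshot("wrist")[:,:,::-1]
g=im.min(2); uv=w2px(ci,[.606,.240,.192])[0]; print("pred",uv)
m=((g>140)).astype(np.uint8); n,l,s,c=cv2.connectedComponentsWithStats(m)
for i in range(1,n):
    if s[i,4]>500: print(s[i].tolist(),c[i], px2w(ci,[s[i,:2]+s[i,2:4]/2],.192))
cv2.imwrite("pics/w3.png",im)
E
```

```text
([-0.001, 0.004, 0.176], np.float64(-0.01))
pred [261.46665656 211.38950409]
[0, 0, 501, 257, 72774] [251.4289444  114.97980048] [[0.57969002 0.30440129 0.192     ]]
[424, 0, 62, 58, 2856] [453.55287115  23.97163866] [[0.70704482 0.41301979 0.192     ]]
[124, 122, 37, 76, 713] [142.9088359  148.82889201] [[0.50058383 0.25747786 0.192     ]]
[265, 151, 48, 39, 913] [289.63636364 169.07776561] [[0.61868096 0.27999915 0.192     ]]
[235, 180, 60, 60, 2706] [264.10606061 210.78159645] [[0.60858958 0.24198508 0.192     ]]
[298, 219, 49, 60, 1466] [320.0627558  258.30218281] [[0.66755514 0.22002989 0.192     ]]
[206, 311, 48, 20, 548] [225.56021898 323.01277372] [[0.60560379 0.12487097 0.192     ]]
[272, 310, 91, 32, 2465] [312.68884381 324.95415822] [[0.6888112  0.14113352 0.192     ]]
```

View pics/w3.png

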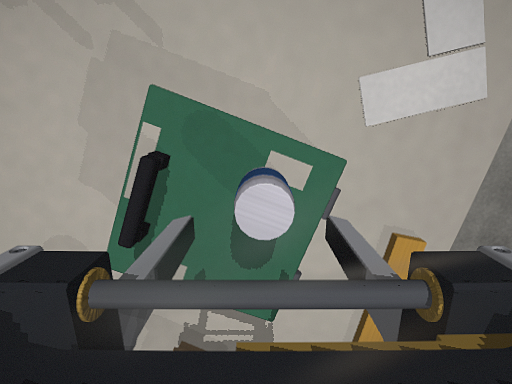

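The blue tin is centred at (264,210), i.e. about (0.608, 0.242). The fingers straddle it cleanly and clear the handle.

>>> arm_command(plan=[{"spin": 0,"slide": [0.001,0.004,0.05],"grip": -1},{"spin": 0,"slide": [0,0.004,0.05],"grip": -1},{"spin": 0,"slide": [0,0,0.05],"grip": -1},{"spin": 0,"slide": [0,0,0.025],"grip": -1},{"spin": 0,"slide": [0,0,0],"grip": 1},{"spin": 0,"slide": [0,0,0],"grip": 1},{"spin": 0,"slide": [0,0,0],"grip": 1},{"spin": 0,"slide": [0,0,0],"grip": 1},{"spin": 0,"slide": [0,0,0],"grip": 1},{"spin": 0,"slide": [0,0,0],"grip": 1}])

```text
time: 11.12
tool_pos: [0.6079, 0.2427, 0.1699]
ee_rot: [3.141, -0.0, 1.833]
wrist_force: [-2.2, -0.6, 4.2]
width: 0.0558
finger_force: 30.0
```

>>> arm_command(plan=[{"spin": 0,"slide": [0,0,-0.02],"grip": 1},{"spin": 0,"slide": [0,0,-0.05],"grip": 1},{"spin": 0,"slide": [0,0,-0.06],"grip": 1},{"spin": 0,"slide": [-0.03,-0.01,-0.05],"grip": 1},{"spin": 0,"slide": [-0.09,-0.03,0],"grip": 1},{"spin": 0,"slide": [-0.115,-0.037,0],"grip": 1},{"spin": 0,"slide": [-0.115,-0.037,0],"grip": 1},{"spin": 0,"slide": [-0.115,-0.037,0],"grip": 1},{"spin": 0,"slide": [-0.115,-0.037,0],"grip": 1},{"spin": 0,"slide": [-0.115,-0.037,0],"grip": 1}])

```text
time: 12.38
tool_pos: [0.5889, -0.1239, 0.2585]
ee_rot: [-3.141, -0.0, 1.833]
wrist_force: [0.9, 0.3, -2.4]
width: 0.0554
finger_force: 30.0
```

>>> arm_command(plan=[{"spin": 0,"slide": [-0.1,-0.034,0],"grip": 1},{"spin": 0,"slide": [-0.07,-0.023,0],"grip": 1},{"spin": 0,"slide": [-0.024,-0.008,0],"grip": 1},{"spin": 0,"slide": [0,0,0],"grip": 1},{"spin": 0,"slide": [0,0,0],"grip": 1}])

```text
time: 13.0
tool_pos: [0.5832, -0.2226, 0.259]
ee_rot: [3.141, -0.001, 1.834]
wrist_force: [0.0, 0.7, -2.6]
width: 0.0555
finger_force: 30.0
```

```bash
python3 - <<'E'
from h import *
print(tool_delta([.583,-.2235,.1085],np.radians(105)))
cv2.imwrite("pics/t4.png",cv2.resize(snapshot("scene")[:,:,::-1],(800,600)))
E
```

```text
([-0.002, -0.001, 0.301], np.float64(0.02))
```

View pics/t4.png

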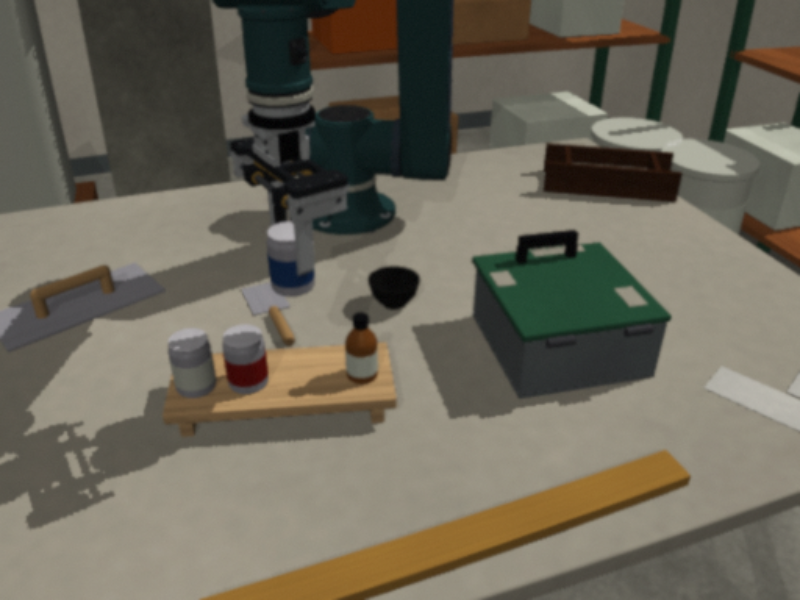

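Red is at (245,357), standing next to white at (192,362) with about a finger's gap. Blue is held above its slot with room before the bottle at (361,352).

>>> arm_command(plan=[{"spin": 0,"slide": [-0.002,-0.001,0.05],"grip": 1},{"spin": 0,"slide": [0,0,0.08],"grip": 1},{"spin": 0,"slide": [0,0,0.08],"grip": 1},{"spin": 0,"slide": [0,0,0.05],"grip": 1},{"spin": 0,"slide": [0,0,0.025],"grip": 1},{"spin": 0,"slide": [0,0,0.014],"grip": 1},{"spin": 0,"slide": [0,0,0],"grip": 1},{"spin": 0,"slide": [0,0,0],"grip": 1}])

```text
time: 14.05
tool_pos: [0.5835, -0.2256, 0.111]
ee_rot: [3.14, 0.002, 1.833]
wrist_force: [-0.9, -0.1, -2.4]
width: 0.0556
finger_force: 30.0
```

>>> arm_command(plan=[{"spin": 0,"slide": [0,0,0.005],"grip": 1},{"spin": 0,"slide": [0,0,0],"grip": 1},{"spin": 0,"slide": [0,0,0],"grip": -1},{"spin": 0,"slide": [0,0,0],"grip": -1},{"spin": 0,"slide": [0,0,0],"grip": -1},{"spin": 0,"slide": [0,0,0],"grip": -1},{"spin": 0,"slide": [0,0,-0.04],"grip": -1},{"spin": 0,"slide": [0,0,-0.09],"grip": -1},{"spin": 0,"slide": [0,0,-0.11],"grip": -1},{"spin": 0,"slide": [0,0,-0.08],"grip": -1}])

```text
time: 15.3
tool_pos: [0.5829, -0.2255, 0.27]
ee_rot: [3.139, 0.002, 1.833]
wrist_force: [0.2, -0.9, 0.0]
width: 0.0939
finger_force: 0.0
```

```bash
python3 - <<'E'
from h import *
o=sensors.get_obs();print(o["time"])
# handle in w3? from first wrist look: ends .492,.247 / .484,.160
print(tool_delta([.486,.203,.25],np.radians(90-5.2)))
E
```

```text
15.3
([0.878, 0.034, 0.038], np.float64(4.04))
```

>>> arm_command(plan=[{"spin": 0.82,"slide": [0,0,0],"grip": -1},{"spin": 0.82,"slide": [0,0,0],"grip": -1},{"spin": 0.82,"slide": [0,0,0],"grip": -1},{"spin": 0.82,"slide": [0,0,0],"grip": -1},{"spin": 0.84,"slide": [0,0,0],"grip": -1},{"spin": 0,"slide": [0.05,-0.017,0],"grip": -1},{"spin": 0,"slide": [0.11,-0.037,0],"grip": -1},{"spin": 0,"slide": [0.11,-0.037,0],"grip": -1},{"spin": 0,"slide": [0.11,-0.037,0],"grip": -1},{"spin": 0,"slide": [0.11,-0.037,0],"grip": -1}])

```text
time: 16.55
tool_pos: [0.5238, 0.0282, 0.2671]
ee_rot: [3.141, -0.0, 1.473]
wrist_force: [0.1, -0.1, 0.1]
width: 0.094
finger_force: 0.0
```

>>> arm_command(plan=[{"spin": 0,"slide": [0.11,-0.037,0],"grip": -1},{"spin": 0,"slide": [0.11,-0.037,0.01],"grip": -1},{"spin": 0,"slide": [0.08,-0.027,0.02],"grip": -1},{"spin": 0,"slide": [0.045,-0.015,0],"grip": -1},{"spin": 0,"slide": [0,0,0],"grip": -1},{"spin": 0,"slide": [0,0,0],"grip": -1}])

```text
time: 17.3
tool_pos: [0.4839, 0.2032, 0.2522]
ee_rot: [3.141, 0.0, 1.472]
wrist_force: [-0.1, -0.1, -0.8]
width: 0.0936
finger_force: 0.0
```

```bash
python3 - <<'E'
from h import *
o=sensors.get_obs();print(o["time"],o["tool_pos"],o["ee_rot"])
ci=camera_info("wrist"); np.save("ci5.npy",ci,allow_pickle=True)
cv2.imwrite("pics/w5.png",cv2.resize(snapshot("wrist")[:,:,::-1],(800,600)))
ci=camera_info("top"); im=snapshot("top")[:,:,::-1]
cv2.imwrite("pics/t5.png",cv2.resize(im[110:240,240:410],None,fx=4,fy=4))
E
```

```text
17.3 [0.48388119 0.20316811 0.25220817] [3.14097800e+00 4.44222316e-04 1.47244378e+00]
```

View pics/w5.png

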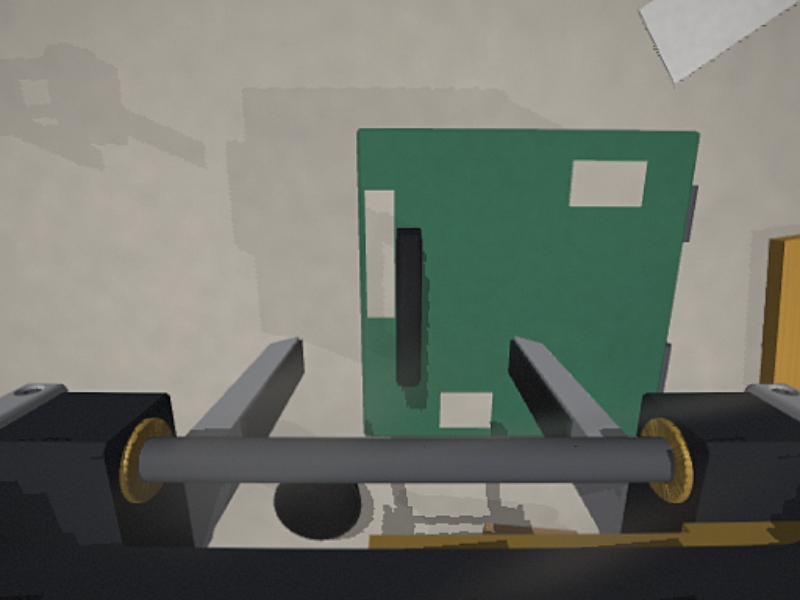

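View pics/t5.png

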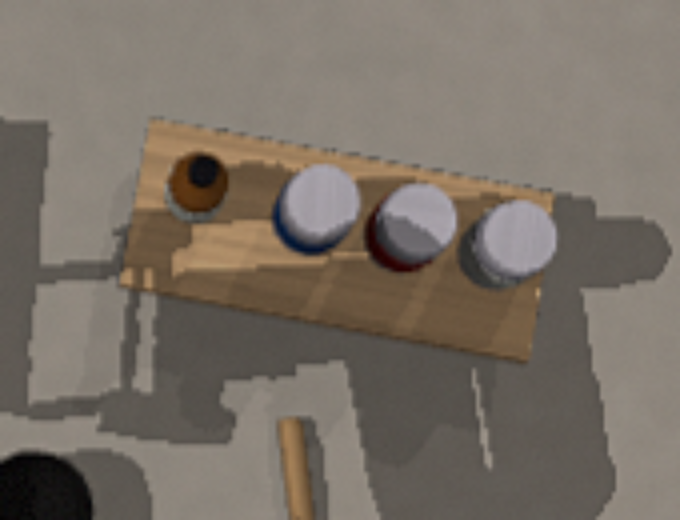

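The row is good: blue (320,208), red (416,220) and white (516,237) lie on a line parallel to the shelf edge, with about 67 mm spacing. In the wrist view the bar handle runs vertically from (409,229) to (408,386), so it lines up with the pads.

```bash
python3 - <<'E'
from h import *
ci=np.load("ci5.npy",allow_pickle=True).item()
p=px2w(ci,np.array([(409,230),(408,386)])/1.5625,.157); c=p.mean(0); print(p,c)
print(tool_delta([c[0],c[1],.152],np.radians(84.4)))
E
```

```text
[[0.49114244 0.2539236  0.157     ]
 [0.48086947 0.15429936 0.157     ]] [0.48600596 0.20411148 0.157     ]
([0.003, 0.004, 0.2], np.float64(-0.02))
```

>>> arm_command(plan=[{"spin": 0,"slide": [0.003,0.004,0.05],"grip": -1},{"spin": 0,"slide": [0,0,0.07],"grip": -1},{"spin": 0,"slide": [0,0,0.05],"grip": -1},{"spin": 0,"slide": [0,0,0.03],"grip": -1},{"spin": 0,"slide": [0,0,0],"grip": 1},{"spin": 0,"slide": [0,0,0],"grip": 1},{"spin": 0,"slide": [0,0,0],"grip": 1},{"spin": 0,"slide": [0,0,0],"grip": 1},{"spin": 0,"slide": [0,0,0],"grip": 1},{"spin": 0,"slide": [0,0,0],"grip": 1}])

```text
time: 18.65
tool_pos: [0.4858, 0.2053, 0.1521]
ee_rot: [3.141, -0.0, 1.473]
wrist_force: [0.2, -0.4, -0.5]
width: 0.0375
finger_force: 0.0
```

>>> arm_command(plan=[{"spin": 0,"slide": [0,0,0],"grip": 1},{"spin": 0,"slide": [0,0,0],"grip": 1},{"spin": 0,"slide": [0,0,0],"grip": 1},{"spin": 0,"slide": [0,0,0],"grip": 1}])

```text
time: 19.15
tool_pos: [0.4857, 0.2052, 0.1519]
ee_rot: [-3.141, -0.0, 1.473]
wrist_force: [-0.3, -0.3, -0.6]
width: 0.0161
finger_force: 30.0
```

Gripped at 16 mm. Next I pull gently in small steps.

>>> arm_command(plan=[{"spin": 0,"slide": [0,0,-0.004],"grip": 1},{"spin": 0,"slide": [0,0,-0.004],"grip": 1},{"spin": 0,"slide": [0,0,0],"grip": 1}])

```text
time: 19.52
tool_pos: [0.4857, 0.2052, 0.152]
ee_rot: [-3.139, 0.001, 1.473]
wrist_force: [6.3, 2.3, -17.1]
width: 0.0156
finger_force: 30.0
```

>>> arm_command(plan=[{"spin": 0,"slide": [0,0.001,-0.002],"grip": 1},{"spin": 0,"slide": [0,0,0],"grip": 1},{"spin": 0,"slide": [0,0.001,-0.002],"grip": 1},{"spin": 0,"slide": [0,0,0],"grip": 1}])

```text
time: 20.02
tool_pos: [0.4859, 0.2052, 0.1532]
ee_rot: [-3.137, 0.001, 1.473]
wrist_force: [6.3, 3.1, -17.3]
width: 0.0157
finger_force: 30.0
```

>>> arm_command(plan=[{"spin": 0,"slide": [0,0.001,-0.003],"grip": 1},{"spin": 0,"slide": [0,0.001,-0.003],"grip": 1},{"spin": 0,"slide": [0,0.001,-0.003],"grip": 1},{"spin": 0,"slide": [0,0.001,-0.003],"grip": 1},{"spin": 0,"slide": [0,0,0],"grip": 1}])

```text
time: 20.65
tool_pos: [0.4871, 0.205, 0.1579]
ee_rot: [-3.134, 0.001, 1.473]
wrist_force: [7.0, 2.8, -21.3]
width: 0.016
finger_force: 30.0
```

>>> arm_command(plan=[{"spin": 0,"slide": [0,0.001,-0.003],"grip": 1},{"spin": 0,"slide": [0,0.001,-0.003],"grip": 1},{"spin": 0,"slide": [0,0.001,-0.003],"grip": 1},{"spin": 0,"slide": [0,0.001,-0.003],"grip": 1},{"spin": 0,"slide": [0,0,0],"grip": 1}])

```text
time: 21.28
tool_pos: [0.4888, 0.2048, 0.164]
ee_rot: [-3.133, 0.002, 1.473]
wrist_force: [5.8, 3.9, -20.2]
width: 0.0161
finger_force: 30.0
```

>>> arm_command(plan=[{"spin": 0,"slide": [0,0.001,-0.003],"grip": 1},{"spin": 0,"slide": [0,0.001,-0.003],"grip": 1},{"spin": 0,"slide": [0,0.001,-0.003],"grip": 1},{"spin": 0,"slide": [0,0,0],"grip": 1}])

```text
time: 21.78
tool_pos: [0.4903, 0.2047, 0.169]
ee_rot: [-3.133, 0.001, 1.473]
wrist_force: [4.7, 2.7, -17.9]
width: 0.0164
finger_force: 30.0
```

```bash
python3 - <<'E'
from h import *
cv2.imwrite("pics/s6.png",cv2.resize(snapshot("scene")[130:260,280:450,::-1],None,fx=4,fy=4))
E
```

```text
(no output)
```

View pics/s6.png

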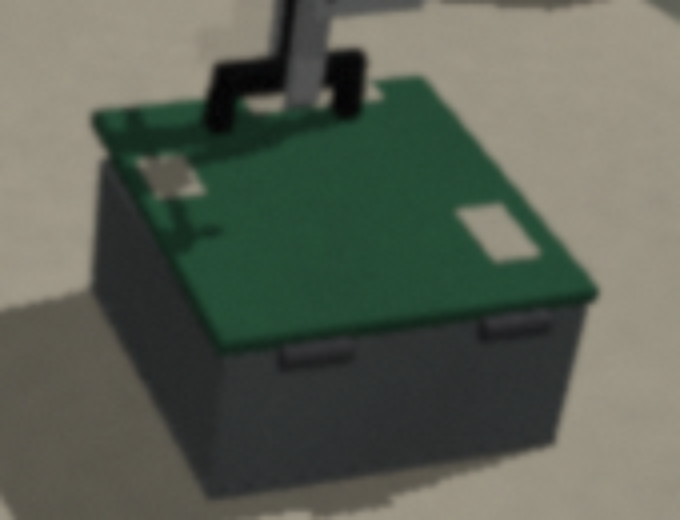

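The lid is ajar at the front with the handle in the fingers. The 17 mm rise and 4.6 mm shift match about 0.09 rad.

>>> arm_command(plan=[{"spin": 0,"slide": [0,0.001,-0.003],"grip": 1},{"spin": 0,"slide": [0,0.001,-0.003],"grip": 1},{"spin": 0,"slide": [0,0.001,-0.003],"grip": 1},{"spin": 0,"slide": [0,0,0],"grip": 1}])

```text
time: 22.32
tool_pos: [0.492, 0.2045, 0.1742]
ee_rot: [-3.134, 0.001, 1.473]
wrist_force: [5.5, 2.1, -15.3]
width: 0.0168
finger_force: 30.0
```

>>> arm_command(plan=[{"spin": 0,"slide": [0,0.001,-0.003],"grip": 1},{"spin": 0,"slide": [0,0.001,-0.003],"grip": 1},{"spin": 0,"slide": [0,0.001,-0.003],"grip": 1},{"spin": 0,"slide": [0,0,0],"grip": 1},{"spin": 0,"slide": [0,0,0],"grip": 1}])

```text
time: 22.95
tool_pos: [0.4943, 0.2042, 0.1807]
ee_rot: [-3.137, 0.001, 1.473]
wrist_force: [4.7, 1.8, -13.0]
width: 0.0178
finger_force: 30.0
```

>>> arm_command(plan=[{"spin": 0,"slide": [0,0,0],"grip": 1},{"spin": 0,"slide": [0,0,0],"grip": 1},{"spin": 0,"slide": [0,0,0],"grip": 1},{"spin": 0,"slide": [0,0,0],"grip": 1},{"spin": 0,"slide": [0,0,0],"grip": 1},{"spin": 0,"slide": [0,0,0],"grip": 1},{"spin": 0,"slide": [0,0,0],"grip": 1},{"spin": 0,"slide": [0,0,0],"grip": 1}])

```text
time: 23.95
tool_pos: [0.4948, 0.2042, 0.182]
ee_rot: [-3.14, 0.0, 1.473]
wrist_force: [5.0, 2.1, -12.5]
width: 0.0176
finger_force: 30.0
```

```bash
python3 - <<'E'
from h import *
a=snapshot("scene")[130:260,280:450,::-1]; b=snapshot("scene")[160:290,100:270,::-1]
cv2.imwrite("pics/s7.png",np.hstack([cv2.resize(x,(400,306)) for x in (a,b)]))
E
```

```text
(no output)
```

View pics/s7.png

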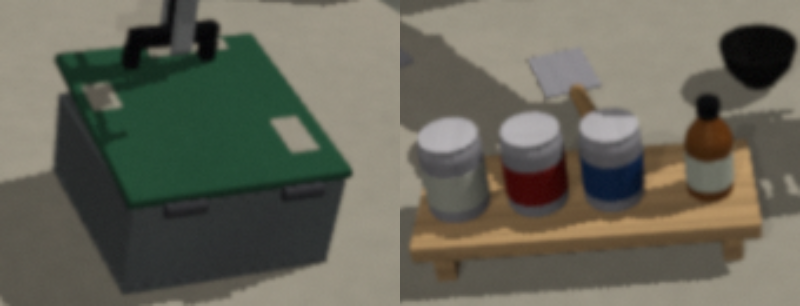

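The lid is held ajar at about 0.155 rad with the handle gripped. The row of tins stands upright, white (453,168), red (533,163), blue (611,160), so I'm handing in.

```bash
python3 -c "
from bench import ticket; print(ticket.close_job())"
```

```text
the job is handed in; nothing more can be done
None
```

I handed the job in at about 24 s: red and blue stand upright on the shelf in line with white at about 67–72 mm spacing, and the gripper holds the lid by its handle at about 0.155 rad (front edge up about 35 mm); the hand-in returned no verdict.

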